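# Put the stray tea tin back in the tea chest

## Task

Lift the lid of the wooden tea chest by its front lip, without flinging it, until it is fully open against its stop (its stiff hinge holds it there, still leaning over the chest). Then put the round tin that stands outside back in its own place, upright on the round cork pad in the chest - set down, not dropped - and leave the lid fully open. Do not disturb the square tin in the chest, the mug, the jar or the spoon.

Things in the scene. Friction and masses are not known exactly. Their poses are not given: they have to be found in the camera images.
- chest: Fixed wooden chest, 200 (x) x 340 (y) x 85 mm without lid, walls and floor 10 mm thick; origin under its centre, x from its front (lip side, nearer the robot) to the hinge side. Dividers 18 mm above the inner floor part it into three bays along y, 180 x 105 mm each, their contents centred at x 10, y -107, 0, 107 mm: square tin, round pad and square pad, in changing order.
- lid (a joint): Lid's hinge angle in rad: 0 shut, grows as it opens; its stop is at about 1.2 (70 degrees), so the open lid still leans over the bays. Stiff hinge (about 0.9 N m friction): the lid stays wherever it is left, and may start slightly open. The lid weighs 0.3 to 0.6 kg, has no handle and is 228 x 344 x 10 mm.
- lid_lip (a point): Middle of the lower front edge of the lid. The lid's lip stands 28 mm out in front of the chest's front wall, its underside 85 mm above the table when shut, free to be caught from below. The point's axes are those of the lid: x to the hinge, z up when shut.
- lid_hinge (a point): Middle of the hinge axis (runs along the chest's y), at the chest's back top edge, 228 mm behind lid_lip, level with the underside of the lid.
- round_tin: The stray aluminium tea tin: round, 46 mm across, 62 mm high, its cap (top 14 mm) 48 mm across; 0.1 to 0.2 kg; stands on the table left of the chest. Origin at the centre of its underside, z up.
- pad_round: Round cork pad, 68 mm across, 4 mm thick, fixed on the floor of a bay (underside 10 mm above the table): the place of the round tin. Origin at the centre of its underside, z up, axes as the chest's.
- pad_square: Square cork pad, 62 x 62 x 4 mm, on the floor of another bay: not for the round tin. Origin at the centre of its underside.
- square_tin: Square aluminium tin, 48 x 48 x 62 mm, loose in the remaining bay; stays there. Origin at the centre of its underside.
- mug: White mug, 76 mm across, 85 mm high, on the table right of the chest; leave alone. Origin at the centre of its underside.
- jar: Glass jar with steel cap, 72 mm across, 110 mm high, on the table at the far left; leave alone. Origin at the centre of its underside.
- spoon: Spoon with a wooden handle and a steel bowl, 160 mm long, lying on the table right of the chest, beyond the mug; leave alone. Origin under its middle.
Not all that is in view belongs to the job. What is shaped like the round_tin but green, orange or turquoise is not meant.

How it is judged:
By the outcome, as a careful person would: the job done as asked, in the order asked, and still so for the second after the job is handed in, with the robot touching nothing.
It also fails if it takes over 72 s, if anything falls off the work surface, if the arm or the gripper's body presses on something with over 40 N, if the wrist force passes 120 N, or if a joint passes its speed limit or range.

## Robot

A 6-joint arm with a two-finger parallel gripper is mounted at the origin on the work surface. World frame = base frame: x ahead of the robot, y to its left, z up, the work surface at z = 0. Lengths are in mm, angles in degrees, forces in N, time in s.
With the tool pointing down it reaches from about 275 to 825 mm from the base axis. Payload 4.9 kg.
Tool frame: the origin (TCP) lies midway between the tips of the shut fingers; the grasp point (between the pads) lies 19 mm behind it; z points along the fingers, y is the line along which they close (so a half turn about z gives the same grasp; the last joint's range is limited). The gripper opens to 85 mm and grips with 20 to 120 N. Pads are 22 mm wide; open, the fingers measure 114 mm over their backs; the gripper's body (76 mm by 85 mm) begins 54 mm behind the grasp point. The pads swing forward as they close: fully open they stand 13 mm farther back than shut.
Start: joints at [-7.689, 18.69, -11.035, 60.275, 0, 82.311], TCP at [550.017, 0.009, 231.281] pointing down, gripper open.
Joint ranges: [-152.03, 152.03], [-55.5, 102.48], [-74.3, 77.21], [-110.64, 120.58], [-84.22, 78.4], [-180, 180]. Speed limits (degrees/s): [147.25, 147.25, 180, 180, 180, 180].

## Interface

Orientations are given as [roll, pitch, yaw] about the fixed x, y, z axes, in that order (R = Rz(yaw) Ry(pitch) Rx(roll)).
In Python, from station import manip gives the robot as it stands.
- The arm moves only by the shell command python3 -m handwheel 'ROWS' [FORCE]. ROWS is JSON, a list that holds one entry, the list of rows, each a list of 7 numbers: the turn, a rotation vector about the tool's x, y, z as a fraction of full scale, then the shift along the tool's x, y, z as a fraction of full scale, then the opening, from 0 (shut) to 1 (fully open). A call has 1 to 20 rows; each row is the pose to reach, as a shift and turn from the pose commanded when the call began, along the tool's axes at that moment; what a row does not reach only later rows make up. Full scale, the value 1, is 0.2 m for a shift and 2 rad for a turn. A row lasts 1/8 s, in which the tool goes at most 62.5 mm and 10.7 degrees, less where a joint would pass 70% of its speed; a pose out of reach is approached as far as the arm can. A call with a number of a shift or a turn outside -1 to 1 is refused whole. A call with a gripper value outside its range is refused whole. The fingers move at their own pace and stop on an object; FORCE is the grip in N (left out, the last holds). Time passes only in rows, so rows that repeat a pose let the fingers close. It gives the time, the measured TCP pose, the force, the opening and the grip force at its end, in the units of the state.
- manip.state(): the state, without advancing time (a new reading comes with each control period).
- manip.read_camera(name): name is "scene" or "side" or "wrist"; returns a dict with "pixels" (400x640x3 uint8, blue, green, red), "fx", "fy", "cx", "cy" (pixels), "T" (4x4, takes a point from camera to world coordinates). Camera axes: x right, y up, looking along -z (the intrinsics and any distortion apply to the point x, -y, -z); pixel columns grow to the right and rows downward; lengths in mm; the calibration is good to about 2 mm. A picture is of the moment at which its call begins. There is no depth.
- manip.sign_off(): hands the job in; it is judged then, once.
The state is a dict: "t": time; "joints": joint angles; "qd": joint speeds; "joint_torque": joint torques, N m; "tool_pos": TCP position; "orientation": TCP orientation; "contact_force": force on the tool from outside, world axes, zero at the start; "wrist_torque": the same for the moment, N m; "finger_gap": opening from 0.0 (shut) to 1.0 (fully open); "finger_force": force on a finger pad.
Only numpy, scipy, OpenCV 4.12 (cv2) and the standard library are available. Lean on these libraries where they do the work, as an engineer would, in place of code of your own. Each camera call takes 0.05 s, during which the arm holds its last target. There are 200 camera calls.

## Working session

There is one attempt and no reset: what is moved stays moved. The work goes in short steps, Python scripts to look and compute and a shell command to move; the robot and the scene stay as the last step left them, time stands still between calls to the robot, and variables do not carry over. Pictures are saved under pics/ and viewed, at most 10 in all, crops included, and the job is handed in when it is done.

```bash
ls; mkdir -p pics; cat > h.py <<'E'
import numpy as np,cv2,pickle
from station import manip
def snap(n,f):
    c=manip.read_camera(n); cv2.imwrite(f'pics/{f}.png',c['pixels']); pickle.dump(c,open(f'pics/{f}.pkl','wb')); return c
def ld(f): return pickle.load(open(f'pics/{f}.pkl','rb'))
def ray(c,u,v):
    T=np.array(c['T']); K=np.array([[c['fx'],0,c['cx']],[0,c['fy'],c['cy']],[0,0,1]],float)
    d=c.get('dist',c.get('distortion'))
    p=cv2.undistortPoints(np.array([[[u,v]]],float),K,None if d is None else np.array(d,float))[0,0]
    return T[:3,3],T[:3,:3]@np.array([p[0],-p[1],-1])
def atz(c,u,v,z):
    o,d=ray(c,u,v); return o+d*(z-o[2])/d[2]
def tri(*obs):
    A=np.zeros((3,3));b=np.zeros(3);L=[]
    for c,u,v in obs:
        o,d=ray(c,u,v); d=d/np.linalg.norm(d);P=np.eye(3)-np.outer(d,d);A+=P;b+=P@o;L.append((P,o))
    x=np.linalg.solve(A,b); return x,[np.linalg.norm(P@(x-o)) for P,o in L]
def proj(c,p):
    T=np.array(c['T']);q=T[:3,:3].T@(np.array(p,float)-T[:3,3]); return c['cx']+c['fx']*q[0]/-q[2], c['cy']-c['fy']*q[1]/-q[2]
E
python3 - <<'E'
from h import *
for n in('scene','side','wrist'):
    c=snap(n,n+'0'); print(n,{k:(np.round(v,3).tolist() if k!='pixels' else 0) for k,v in c.items()})
print(manip.state())
E
```

```text
pics
scene {'pixels': 0, 'fx': 477.284, 'fy': 477.284, 'cx': 325.979, 'cy': 205.628, 'T': [[-0.218, -0.746, 0.629, 1480.636], [0.976, -0.17, 0.137, 206.88], [0.005, 0.644, 0.765, 1214.547], [0.0, 0.0, 0.0, 1.0]]}
side {'pixels': 0, 'fx': 427.69, 'fy': 427.69, 'cx': 317.079, 'cy': 203.95, 'T': [[0.852, 0.281, -0.441, 49.767], [-0.523, 0.46, -0.717, -793.902], [0.002, 0.842, 0.539, 681.951], [0.0, 0.0, 0.0, 1.0]]}
wrist {'pixels': 0, 'fx': 296.994, 'fy': 296.994, 'cx': 323.247, 'cy': 194.679, 'T': [[1.0, -0.0, 0.001, 548.854], [0.0, 0.966, 0.26, 65.504], [-0.001, -0.26, 0.966, 374.498], [0.0, 0.0, 0.0, 1.0]]}
{'t': 0.15, 'joints': array([-7.68773576e+00,  1.87231051e+01, -1.10759594e+01,  6.02766070e+01,
       -2.47038872e-04,  8.23109385e+01]), 'qd': array([ 0.09376633, -0.05853577,  0.17340215, -0.05030643, -0.04167275,
       -0.05006021]), 'joint_torque': array([ 1.04211274e-03, -4.43704247e+01,  2.62664723e+01,  1.04285317e-02,
       -1.23322516e-04, -3.51401161e-05]), 'tool_pos': array([5.49570195e+02, 8.11838791e-02, 2.30694384e+02]), 'orientation': array([-1.79924976e+02, -9.87979922e-03,  9.00013194e+01]), 'contact_force': array([ 0.02346127, -0.727555  , -0.47816444]), 'wrist_torque': array([ 0.04122469,  0.0336461 , -0.00460028]), 'finger_force': 0.0, 'finger_gap': 1.001728414836559}
```

View pics/scene0.png

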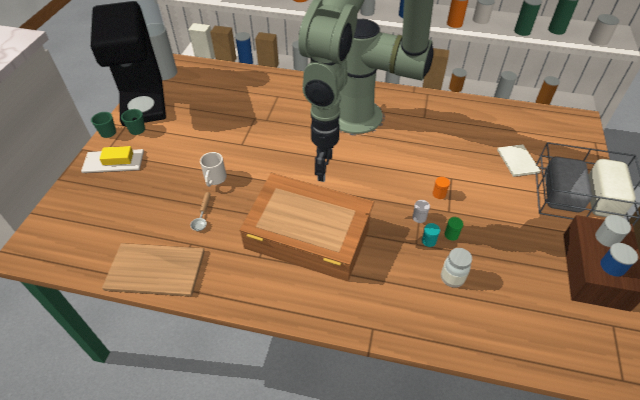

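View pics/side0.png

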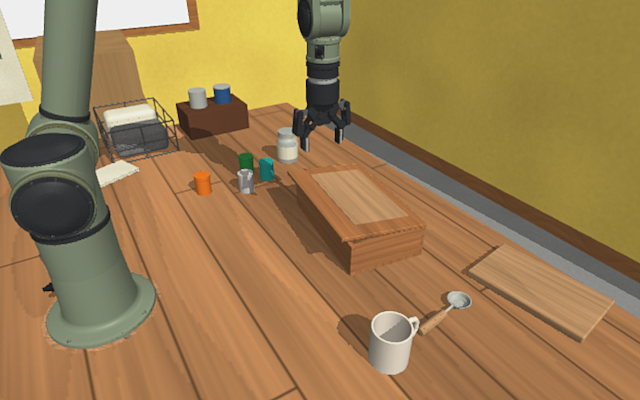

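The scene view shows the chest at (308,225), nearly shut. The silver tin is at (421,211), with turquoise at (431,236), green at (454,229), orange at (441,187) and the jar at (456,267). In the side view the tin is at (246,181) and the chest at (360,215). I'll enlarge both.

```bash
python3 - <<'E'
from h import *
s=ld('scene0')['pixels'];d=ld('side0')['pixels']
def g(im,x,y,w,h,k,):
    o=cv2.resize(im[y:y+h,x:x+w],None,fx=k,fy=k,interpolation=cv2.INTER_CUBIC)
    for i in range(0,w,10): cv2.putText(o,str(x+i),(i*k,8),0,.3,(0,0,0),1) if i%20==0 else 0; cv2.line(o,(i*k,8),(i*k,12),(0,0,255),1)
    for i in range(0,h,10): cv2.putText(o,str(y+i),(0,i*k+4),0,.3,(0,0,0),1) if i%20==0 else 0; cv2.line(o,(20,i*k),(24,i*k),(0,0,255),1)
    return o
a=g(s,235,170,140,110,3);b=g(s,400,170,75,70,5)
c=g(d,285,155,150,120,3)[:330];e=g(d,225,145,62,56,5)
M=np.zeros((600,800,3),np.uint8)
def put(o,x,y): h=min(o.shape[0],600-y);w=min(o.shape[1],800-x);M[y:y+h,x:x+w]=o[:h,:w]
put(a,0,0);put(b,425,0);put(c,0,330);put(e,455,355)
cv2.imwrite('pics/m1.png',M)
E
```

```text
(no output)
```

View pics/m1.png

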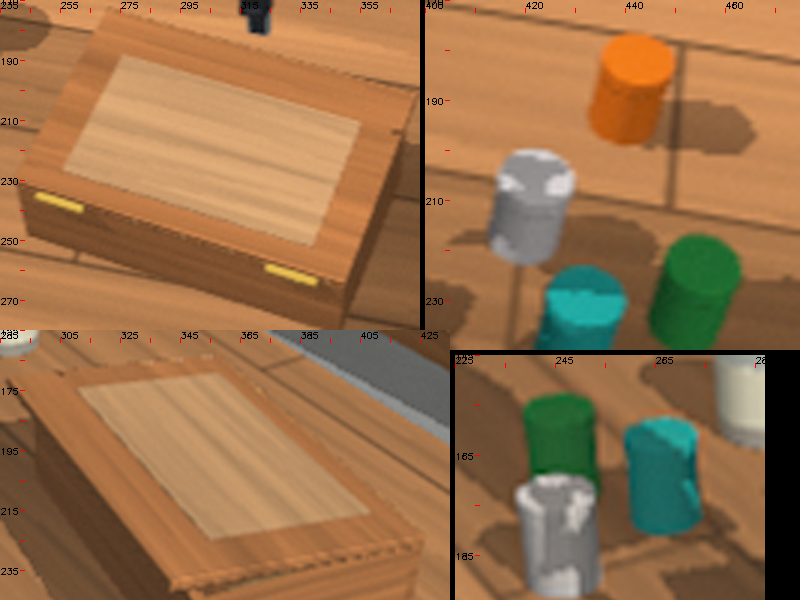

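```bash
python3 - <<'E'
from h import *
s=ld('scene0');d=ld('side0')
for n,a,b in[('tintop',(422,204.6),(245.6,172)),('front mug',(271.7,172.7),(344.3,241)),('hinge mug',(241.7,231),(425.7,225)),('front tin',(373.3,201),(288,168)),('hinge tin',(350,264.3),(353,163))]:
    x,r=tri((s,*a),(d,*b)); print(n,x.round(1),np.round(r,1))
print(atz(s,420.4,218.2,0),atz(s,422,204.6,62),atz(d,245.6,172,62))
for p in [(271.7,172.7),(373.3,201),(241.7,231),(350,264.3)]: print(atz(s,*p,95).round(1))
E
```

```text
tintop [463.8 294.9  64.3] [0.9 0.9]
front mug [ 484.4 -192.4  114.9] [4.5 4.5]
hinge mug [ 706.7 -217.6   88.8] [2.2 2.2]
front tin [533.8 146.7 124.5] [0.7 0.7]
hinge tin [745.5 121.7  91.9] [6.3 6.3]
[465.40331653 300.64765736   0.        ] [460.80184237 295.62348321  62.        ] [465.55788341 297.57781947  62.        ]
[ 462.3 -196.7   95. ]
[508.9 144.7  95. ]
[ 709.5 -213.6   95. ]
[752.9 117.7  95. ]
```

```bash
cat >> h.py <<'E'
def chest2w(P,p):
    x,y,a=P; p=np.atleast_2d(p); return np.c_[x+p[:,0]*np.cos(a)-p[:,1]*np.sin(a), y+p[:,0]*np.sin(a)+p[:,1]*np.cos(a), p[:,2]]
def lid(q,p):
    p=np.atleast_2d(p); # lid frame: x from hinge, z up when shut
    return np.c_[100+p[:,0]*np.cos(q)+p[:,2]*np.sin(q), p[:,1], 85-p[:,0]*np.sin(q)+p[:,2]*np.cos(q)]
E
python3 - <<'E'
from h import *
from scipy.optimize import least_squares
s=ld('scene0');d=ld('side0')
pts=[(-228,-172,10),(-228,172,10),(0,-172,10),(0,172,10)]
S=[(271.7,172.7),(373.3,201),(241.7,231),(350,264.3)];D=[(344.3,241),(288,168),(425.7,225),(353,163)]
def f(v):
    w=chest2w(v[:3],lid(v[3],pts)); return np.array([np.subtract(proj(s,p),S[i]) for i,p in enumerate(w)]+[np.subtract(proj(d,p),D[i]) for i,p in enumerate(w)]).ravel()
r=least_squares(f,[620,-40,-.11,.1],loss='soft_l1'); print(r.x,r.fun.reshape(-1,2).round(1))
P=r.x[:3];q=r.x[3]
print('lip',chest2w(P,lid(q,(-228,0,0))),'hinge',chest2w(P,(100,0,85)), 'bays',chest2w(P,[(10,y,10) for y in(-107,0,107)]))
E
```

```text
[ 6.30453676e+02 -3.85409347e+01 -1.27183022e-01  9.83609619e-02] [[-1.5  0. ]
 [ 0.7 -0.1]
 [-2.6 -0.7]
 [ 0.6 -0. ]
 [-1.9 -1.5]
 [-2.   2.8]
 [ 1.4 -1.7]
 [ 4.3 -0.2]]
lip [[504.58066079 -22.44514456 107.39015484]] hinge [[729.64598954 -51.22497706  85.        ]] bays [[ 626.80098199 -145.94511442   10.        ]
 [ 640.37290734  -39.80933892   10.        ]
 [ 653.94483269   66.32643659   10.        ]]
```

```bash
python3 - <<'E'
from h import *
d=ld('side0')['pixels'];w=ld('wrist0')['pixels']
M=np.zeros((600,800,3),np.uint8)
o=cv2.resize(d[150:270,275:435],None,fx=5,fy=5,interpolation=cv2.INTER_CUBIC)[:600,:800]
wr=cv2.resize(w,(400,250))
M[:]=o; M[350:,:250+0]=0; M[400:600,:320]=cv2.resize(w,(320,200))
cv2.imwrite('pics/m2.png',M)
E
```

```text
(no output)
```

View pics/m2.png

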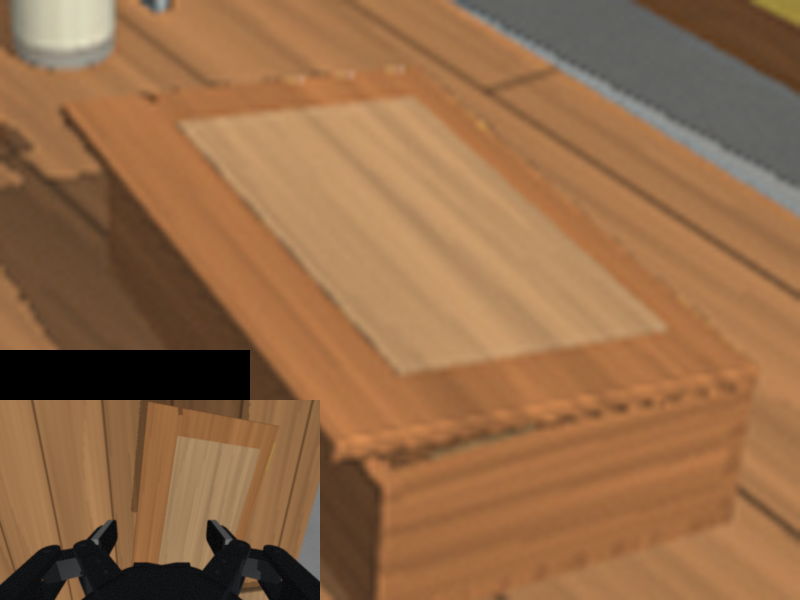

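```bash
python3 - <<'E'
from h import *
from scipy.optimize import least_squares
s=ld('scene0');d=ld('side0');w=ld('wrist0')
pts=[(-228,-172,10),(-228,172,10),(0,-172,10),(0,172,10)]
S=[(271.7,172.7),(373.3,201),(241.7,231),(350,264.3)];D=[(342,239.6),(288,171),(426,225),(358,163.6)]
W=[(1,(294,6)),(3,(554,56))]
def f(v):
    p=chest2w(v[:3],lid(v[3],pts)); return np.array([np.subtract(proj(s,p[i]),S[i]) for i in range(4)]+[np.subtract(proj(d,p[i]),D[i]) for i in range(4)]+[np.subtract(proj(w,p[i]),o)/2 for i,o in W]+[np.subtract(proj(d,chest2w(v[:3],(-100,-170,85))[0]),(352,243.6))]).ravel()
r=least_squares(f,[620,-40,-.11,.1],loss='soft_l1'); print(r.x,r.fun.reshape(-1,2).round(1))
P=r.x[:3];q=r.x[3]; np.save('P.npy',r.x)
print('lip',chest2w(P,lid(q,(-228,0,0))),'hinge',chest2w(P,(100,0,85)), 'bays',chest2w(P,[(10,y,10) for y in(-107,0,107)]))
E
```

```text
[ 6.29020351e+02 -4.08115327e+01 -1.32192536e-01  9.79337863e-02] [[-1.7 -0.5]
 [ 0.2 -0.3]
 [-3.2 -1.5]
 [-0.4 -0.4]
 [-0.1  0.6]
 [-1.8  0.1]
 [ 1.1 -0.9]
 [-0.3 -0.4]
 [ 0.4 -0.3]
 [ 2.2 -1.2]
 [-0.5  4.8]]
lip [[503.22008614 -24.08412652 107.29322754]] hinge [[728.14787904 -53.99231912  85.        ]] bays [[ 624.82966204 -148.19606659   10.        ]
 [ 638.93310356  -42.1296113    10.        ]
 [ 653.03654509   63.93684398   10.        ]]
```

```bash
cat >> h.py <<'E'
from scipy.spatial.transform import Rotation as Ro
def cur():
    s=manip.state(); return np.array(s['tool_pos']),Ro.from_euler('xyz',s['orientation'],degrees=True)
def rel(p,R,start=None):
    p0,R0=start or cur(); return np.r_[(R0.inv()*R).as_rotvec()/2, R0.inv().apply(np.array(p)-p0)/200].round(3)
def Rax(x,z):  # tool R from x_tool,z_tool dirs (world)
    x=np.array(x)/np.linalg.norm(x);z=np.array(z)/np.linalg.norm(z); return Ro.from_matrix(np.c_[x,np.cross(z,x),z])
def cdir(P,v): return Ro.from_euler('z',P[2]).apply(v)
def lidtool(P,q,tilt,off):  # tool at lid-local off, z along lid x tilted down by tilt
    a=q+tilt; z=cdir(P,[np.cos(a),0,-np.sin(a)]); x=cdir(P,[0,1,0]); return chest2w(P,lid(q,off))[0],Rax(x,z)
E
python3 - <<'E'
from h import *
v=np.load('P.npy');P=v[:3];q=v[3]
s=cur()
A=lidtool(P,q,.25,(-310,0,15)); B=lidtool(P,q,.25,(-210,0,7))
print(s[0],A[0],B[0]); print(rel([400,0,250],s[1]),'A',rel(*A),'B from A',rel(*B,start=A))
print((s[1].apply([1,0,0]),A[1].as_matrix()))
E
```

```text
[5.49570195e+02 8.11838791e-02 2.30694384e+02] [423.77886624 -13.52098857 130.23909204] [521.65601311 -26.53551435 112.49969412]
[ 0.     0.     0.    -0.    -0.748 -0.096] A [-0.611 -0.04   0.058 -0.068 -0.628  0.503] B from A [0.    0.    0.    0.    0.085 0.494]
(array([-2.30276878e-05,  9.99999985e-01,  1.72435025e-04]), array([[ 1.31807865e-01,  3.37981386e-01,  9.31877282e-01],
       [ 9.91275283e-01, -4.49406997e-02, -1.23909833e-01],
       [ 1.66533454e-16,  9.40079207e-01, -3.40956132e-01]]))
```

```bash
python3 -m handwheel '[[[-0.1,0,0,0,-0.2,-0.1,0.35],[-0.2,0,0.01,-0.02,-0.45,-0.1,0.35],[-0.3,-0.02,0.03,-0.05,-0.63,-0.1,0.35],[-0.4,-0.03,0.04,-0.068,-0.63,0,0.35],[-0.5,-0.035,0.05,-0.068,-0.63,0.15,0.35],[-0.611,-0.04,0.058,-0.068,-0.628,0.3,0.35],[-0.611,-0.04,0.058,-0.068,-0.628,0.503,0.35],[-0.611,-0.04,0.058,-0.068,-0.628,0.503,0.35],[-0.611,-0.04,0.058,-0.068,-0.628,0.503,0.35],[-0.611,-0.04,0.058,-0.068,-0.628,0.503,0.35]]]'
python3 - <<'E'
from h import *
v=np.load('P.npy');P=v[:3];q=v[3]
B=lidtool(P,q,.25,(-210,0,7)); print(rel(*B),manip.state()['joints'].round(1))
snap('side','side1');snap('wrist','wrist1')
a=cv2.resize(ld('side1')['pixels'][100:300,200:440],None,fx=2,fy=2); b=cv2.resize(ld('wrist1')['pixels'],(320,200))
M=np.zeros((600,480,3),np.uint8);M[:400]=a;M[400:,:320]=b;cv2.imwrite('pics/m3.png',M)
E
```

```text
t: 1.4
tool_pos: [580.6, 12.6, 262.2]
orientation: [113.5, 0.3, 81.7]
contact_force: [-0.6, -0.0, 0.0]
finger_gap: 0.347
finger_force: 0.0
[-0.031  0.007 -0.    -0.233 -0.792  0.057] [ -3.8   7.  -74.2 -57.7  -4.3  91.6]
```

View pics/m3.png

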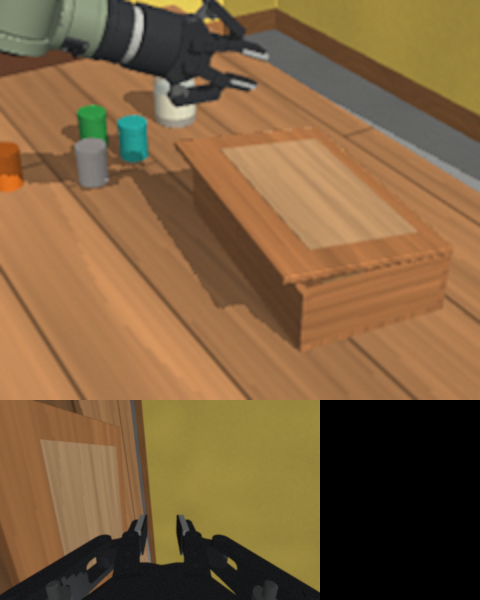

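The arm can't hold a near-horizontal tool this close because joint 3 is at its limit. In the view, the gripper sits above the lid's far side, clear of everything. I'll use a steeper tool and log states to fit the reach.

```bash
cat >> h.py <<'E'
def log():
    s=manip.state(); open('log.txt','a').write(' '.join(map(str,np.r_[s['joints'],s['tool_pos'],s['orientation']]))+'\n')
E
python3 - <<'E'
from h import *
log()
v=np.load('P.npy');P=v[:3];q=v[3]
for a in (60,45):
    t=np.radians(a)-q; R=lidtool(P,q,t,(0,0,0))[1]
    print(a,rel([440,-16,230],R))
E
```

```text
60 [ 0.317  0.007 -0.003 -0.241 -0.411 -0.553]
45 [ 0.186  0.007 -0.002 -0.241 -0.411 -0.553]
```

```bash
python3 -m handwheel '[[[0.09,0,0,-0.07,-0.15,-0.15,0.35],[0.18,0,0,-0.15,-0.3,-0.3,0.35],[0.27,0,0,-0.24,-0.41,-0.45,0.35],[0.317,0.007,0,-0.241,-0.411,-0.553,0.35],[0.317,0.007,0,-0.241,-0.411,-0.553,0.35],[0.317,0.007,0,-0.241,-0.411,-0.553,0.35]]]'
python3 -c "
from h import *
log();print(manip.state()['joints'].round(1))"
python3 -m handwheel '[[[-0.06,0,0,0,0,-0.1,0.35],[-0.131,0,0,0,0,-0.1,0.35],[-0.131,0,0,0,0,-0.1,0.35]]]'
python3 - <<'E'
from h import *
log();print(manip.state()['joints'].round(1))
v=np.load('P.npy');P=v[:3];q=v[3]
D=np.loadtxt('log.txt')
D=np.vstack([D,np.r_[-7.68773576,18.7231051,-11.0759594,60.276607,0,82.31,549.570,.08,230.69,0,0,0]])
A=[];b=[]
for d in D:
    j=np.radians(d[:4]);x,y,z=d[6:9]; r=x*np.cos(j[0])+y*np.sin(j[0]); p=j[1]-j[2]; t=p+j[3]
    A+=[[1,0,np.sin(j[1]),np.cos(j[1]),np.cos(p),np.sin(p),np.cos(t)],[0,1,np.cos(j[1]),-np.sin(j[1]),-np.sin(p),np.cos(p),-np.sin(t)]]; b+=[r,z]; print(r.round(1),z.round(1),np.degrees(t).round(1),d[1:4].round(1))
s=np.linalg.lstsq(np.array(A),np.array(b),rcond=None);print(s[0].round(1),s[3].round(4))
E
```

```text
t: 2.25
tool_pos: [441.2, -17.2, 234.4]
orientation: [149.6, -0.2, 82.1]
contact_force: [1.1, 0.1, 1.3]
finger_gap: 0.352
finger_force: 0.0
[-14.2 -14.7 -54.6  19.9   3.4  84.7]
t: 2.62
tool_pos: [425.0, -13.6, 243.6]
orientation: [135.2, -0.3, 82.2]
contact_force: [-0.1, 0.4, 0.8]
finger_gap: 0.346
finger_force: 0.0
[-16.3 -25.2 -68.9   1.8   6.2  84.2]
577.8 260.6 23.8 [  7.  -74.2 -57.5]
431.9 234.4 59.8 [-14.7 -54.6  19.9]
411.7 243.6 45.5 [-25.2 -68.9   1.8]
544.6 230.7 90.1 [ 18.7 -11.1  60.3]
[ -6.9 306.4 517.8   1.6 403.2  69.5 425.7] [3.845  3.3893 1.0049 0.6108 0.4534 0.3738 0.0157]
```

```bash
python3 - <<'E'
from h import *
v=np.load('P.npy');P=v[:3];q=v[3]
for a in (45,):
    R=lidtool(P,q,np.radians(a)-q,(0,0,0))[1]
    print(a,rel([450,-17,140],R))
E
python3 -m handwheel '[[[0,0,0,0.03,-0.1,0.15,0.2],[0,0,0,0.01,-0.28,0.46,0.2],[0,0,0,0.01,-0.28,0.46,0.2]]]'
python3 -c "
from h import *
log();print(manip.state()['joints'].round(1))"
```

```text
45 [-0.002 -0.    -0.003 -0.002 -0.276  0.457]
t: 3.0
tool_pos: [470.4, -16.0, 152.4]
orientation: [136.5, -0.2, 82.1]
contact_force: [-1.4, 0.1, 0.5]
finger_gap: 0.198
finger_force: 0.0
[-13.7  -1.7 -74.  -25.6   4.2  85.9]
```

```bash
cat > fit.py <<'E'
from h import *
from scipy.optimize import least_squares
D=np.loadtxt('log.txt')
D=np.vstack([D,np.r_[-7.68773576,18.7231051,-11.0759594,60.276607,0,82.31,549.570,.08,230.69,0,0,0]])
def fk(k,j2,j3,t):
    j2,j3,t=np.radians([j2,j3,t]);p=j2-j3
    return k[0]+k[2]*np.sin(j2)+k[3]*np.cos(p)+k[4]*np.sin(p)+k[5]*np.cos(t), k[1]+k[2]*np.cos(j2)-k[3]*np.sin(p)+k[4]*np.cos(p)-k[5]*np.sin(t)
def res(k):
    o=[]
    for d in D:
        j=np.radians(d[0]);r=d[6]*np.cos(j)+d[7]*np.sin(j);m=fk(k,d[1],d[2],d[1]-d[2]+d[3]);o+=[m[0]-r,m[1]-d[8]]
    return np.array(o)
K=least_squares(lambda k:np.r_[res(k),.01*k[0]],[0,300,400,400,0,250]).x
if __name__=='__main__':
    print(K.round(1),res(K).round(1))
    for lip in [(490,100),(497,103)]:
      for t in range(40,91,5):
        f=least_squares(lambda q:np.subtract(fk(K,q[0],q[1],t),lip),[10,-40]).x
        print(lip,t,f.round(1),round(t-f[0]+f[1],1))
E
python3 fit.py
```

```text
[-1.000e-01  3.029e+02  5.147e+02  3.982e+02  6.950e+01  4.215e+02] [ 0.1  0.2 -0.4  0.1  0.4 -0.8 -0.1  0.  -0.   0.5]
(490, 100) 40 [ 24.1 -81.9] -65.9
(490, 100) 45 [ 15.6 -76.7] -47.3
(490, 100) 50 [ 10.9 -71.5] -32.4
(490, 100) 55 [  8.7 -66.2] -19.9
(490, 100) 60 [  8.1 -61. ] -9.2
(490, 100) 65 [  8.7 -55.8] 0.5
(490, 100) 70 [ 10.2 -50.6] 9.3
(490, 100) 75 [ 12.2 -45.4] 17.4
(490, 100) 80 [ 14.7 -40.1] 25.2
(490, 100) 85 [ 17.6 -34.9] 32.5
(490, 100) 90 [ 20.8 -29.6] 39.6
(497, 103) 40 [ 22.8 -80.7] -63.5
(497, 103) 45 [ 15.1 -75.5] -45.6
(497, 103) 50 [ 10.8 -70.4] -31.1
(497, 103) 55 [  8.7 -65.2] -18.9
(497, 103) 60 [  8.3 -60. ] -8.3
(497, 103) 65 [  9.  -54.7] 1.3
(497, 103) 70 [ 10.5 -49.5] 10.0
(497, 103) 75 [ 12.6 -44.2] 18.2
(497, 103) 80 [ 15.1 -39. ] 25.9
(497, 103) 85 [ 18.  -33.7] 33.3
(497, 103) 90 [ 21.2 -28.4] 40.4
```

```bash
cat >> h.py <<'E'
def lipT(P,q,pitch,ey,ez,yl=0):
    a=np.radians(pitch); R=Rax(cdir(P,[0,1,0]),cdir(P,[np.cos(a),0,-np.sin(a)]))
    return chest2w(P,lid(q,(-228,yl,0)))[0]-R.apply([0,ey,ez]),R
E
python3 - <<'E'
from h import *; import fit
v=np.load('P.npy');P=v[:3];q=v[3]
C=cur()
for a,b in ((-22,40),(-22,-22),(-32,-22)):
    T=lipT(P,q,50,a,b); print(T[0].round(0),rel(*T,start=C)); C=T
for qq,p in((.098,50),(.4,58),(.8,70),(1.2,82)):
    T=lipT(P,qq,p,-32,-22);r=np.hypot(T[0][0],T[0][1]+0); r=np.sqrt(r*r-73.6**2)
    f=fit.least_squares(lambda u:np.subtract(fit.fk(fit.K,u[0],u[1],p),(r,T[0][2])),[10,-40]).x; print(qq,T[0].round(0),f.round(0),round(p-f[0]+f[1]))
E
```

```text
[494. -23. 152.] [ 0.03   0.    -0.003 -0.018  0.089  0.086]
[534. -28. 105.] [ 0.    0.    0.    0.   -0.    0.31]
[542. -29. 111.] [0.   0.   0.   0.   0.05 0.  ]
0.098 [542. -29. 111.] [ 12. -65.] -27
0.4 [558. -31. 172.] [  5. -50.] 3
0.8 [608. -38. 239.] [ 11. -25.] 35
1.2 [681. -48. 280.] [26.  6.] 62
```

```bash
python3 -m handwheel '[[[0.015,0,0,-0.01,0.04,0.04,0.75],[0.03,0,-0.003,-0.018,0.089,0.086,0.75],[0.03,0,-0.003,-0.018,0.089,0.086,0.75],[0.03,0,-0.003,-0.018,0.089,0.086,0.75],[0.03,0,-0.003,-0.018,0.089,0.086,0.75],[0.03,0,-0.003,-0.018,0.089,0.086,0.75]]]'
python3 - <<'E'
from h import *
v=np.load('P.npy');P=v[:3];q=v[3]
log(); print(rel(*lipT(P,q,50,-22,-22)))
snap('side','side2');snap('wrist','wrist2')
a=cv2.resize(ld('side2')['pixels'][110:270,240:440],None,fx=4,fy=4)[:600]
a[400:,480:]=cv2.resize(ld('wrist2')['pixels'],(320,200));cv2.imwrite('pics/m4.png',a)
E
```

```text
t: 3.75
tool_pos: [492.9, -22.7, 156.5]
orientation: [139.5, 0.0, 82.4]
contact_force: [0.1, -0.7, -0.2]
finger_gap: 0.749
finger_force: 0.0
[ 0.004  0.    -0.    -0.    -0.011  0.332]
```

View pics/m4.png

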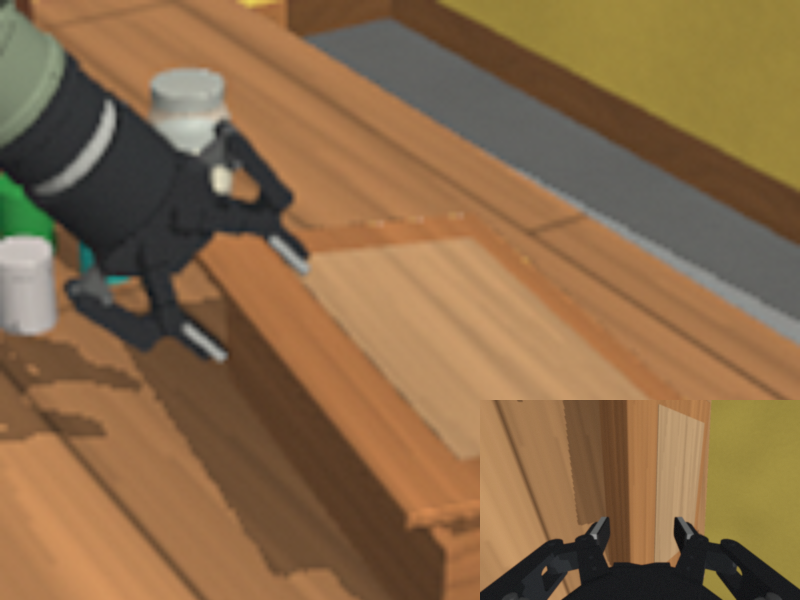

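The fingers straddle the lip: the lower pad tip is at about (295,200) in the side image, in front of and below it, and the upper one is above the lid. I'll insert and make contact.

```bash
python3 -m handwheel '[[[0.004,0,0,0,-0.011,0.1,0.75],[0.004,0,0,0,-0.011,0.2,0.75],[0.004,0,0,0,-0.011,0.28,0.75],[0.004,0,0,0,-0.011,0.332,0.75],[0.004,0,0,0,-0.011,0.332,0.75],[0.004,0,0,0,-0.011,0.332,0.75]]]'
python3 -m handwheel '[[[0,0,0,0,0.02,0,0.75],[0,0,0,0,0.04,0,0.75],[0,0,0,0,0.05,0,0.75],[0,0,0,0,0.05,0,0.75]]]'
python3 - <<'E'
from h import *
v=np.load('P.npy');P=v[:3];q=v[3]
log();C=cur();print(manip.state()['contact_force'])
# relative to nominal contact pose
T0=lipT(P,q,50,-32,-22)
print(rel(*T0))
for i in range(1,15):
    qq=q+.04*i; print(i,rel(*lipT(P,qq,50+1.15*i,-32,-22),start=C)[[0,1,2,3,4,5]])
E
```

```text
t: 4.6
tool_pos: [534.2, -28.2, 104.8]
orientation: [140.0, 0.0, 82.4]
contact_force: [-0.1, 1.2, 0.5]
finger_gap: 0.749
finger_force: 0.0
t: 5.1
tool_pos: [542.4, -29.4, 111.5]
orientation: [139.9, 0.0, 82.4]
contact_force: [-0.2, -0.1, 0.1]
finger_gap: 0.751
finger_force: 0.0
[-0.17302625 -0.06186227  0.12368759]
[ 0.001  0.    -0.     0.001 -0.005 -0.001]
1 [ 0.011  0.    -0.     0.     0.026 -0.029]
2 [ 0.021  0.    -0.     0.     0.058 -0.056]
3 [ 0.031  0.    -0.     0.     0.092 -0.081]
4 [ 0.041  0.    -0.     0.     0.126 -0.105]
5 [ 0.051  0.    -0.     0.     0.161 -0.127]
6 [ 0.061  0.    -0.     0.     0.197 -0.148]
7 [ 0.071  0.    -0.     0.     0.235 -0.168]
8 [ 0.081  0.    -0.     0.     0.272 -0.186]
9 [ 0.091  0.    -0.     0.     0.311 -0.202]
10 [ 0.101  0.    -0.     0.     0.35  -0.217]
11 [ 0.111  0.    -0.     0.     0.39  -0.23 ]
12 [ 0.121  0.    -0.     0.     0.431 -0.241]
13 [ 0.131  0.    -0.     0.     0.472 -0.251]
14 [ 0.141  0.    -0.     0.     0.513 -0.259]
```

```bash
python3 -m handwheel '[[[0.011,0,0,0,0.026,-0.029,0.75],[0.021,0,0,0,0.058,-0.056,0.75],[0.031,0,0,0,0.092,-0.081,0.75],[0.041,0,0,0,0.126,-0.105,0.75],[0.051,0,0,0,0.161,-0.127,0.75],[0.061,0,0,0,0.197,-0.148,0.75],[0.071,0,0,0,0.235,-0.168,0.75],[0.081,0,0,0,0.272,-0.186,0.75]]]'
python3 - <<'E'
from h import *
v=np.load('P.npy');P=v[:3];q=v[3]
log();C=cur()
for i in range(1,13):
    qq=q+.32+.04*i; print(i,rel(*lipT(P,qq,59.2+1.15*i,-32,-22),start=C))
snap('side','side3');
cv2.imwrite('pics/m5.png',cv2.resize(ld('side3')['pixels'][60:260,240:440],None,fx=3,fy=3))
E
```

```text
t: 6.1
tool_pos: [554.0, -30.7, 170.1]
orientation: [150.0, 0.0, 82.4]
contact_force: [-7.6, 0.6, -5.2]
finger_gap: 0.75
finger_force: 4.1
1 [ 0.003  0.    -0.    -0.     0.074 -0.029]
2 [ 0.014  0.    -0.    -0.     0.11  -0.05 ]
3 [ 0.024  0.    -0.    -0.     0.147 -0.07 ]
4 [ 0.034  0.    -0.    -0.     0.185 -0.089]
5 [ 0.044  0.    -0.    -0.     0.223 -0.105]
6 [ 0.054  0.    -0.    -0.     0.263 -0.12 ]
7 [ 0.064  0.    -0.    -0.     0.303 -0.134]
8 [ 0.074  0.    -0.    -0.     0.343 -0.146]
9 [ 0.084  0.    -0.    -0.     0.384 -0.156]
10 [ 0.094  0.    -0.    -0.     0.426 -0.164]
11 [ 0.104  0.    -0.    -0.     0.468 -0.171]
12 [ 0.114  0.    -0.    -0.     0.51  -0.176]
```

View pics/m5.png

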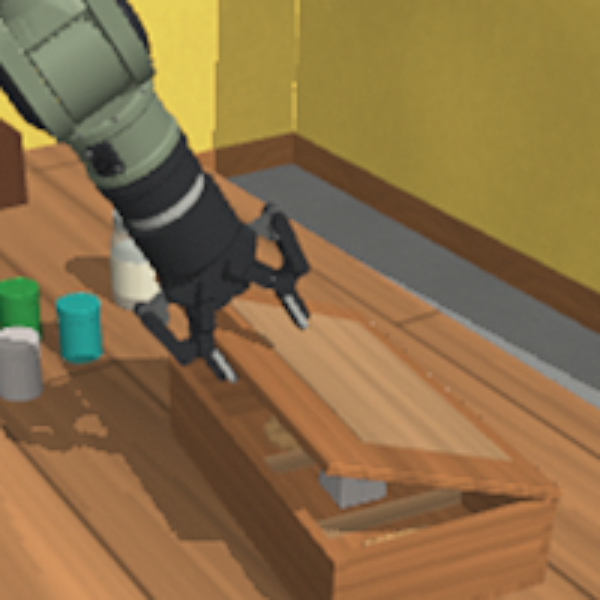

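```bash
python3 -m handwheel '[[[0.01,0,0,0,0.036,-0.02,0.75],[0.021,0,0,0,0.072,-0.041,0.75],[0.031,0,0,0,0.109,-0.061,0.75],[0.041,0,0,0,0.147,-0.079,0.75],[0.051,0,0,0,0.185,-0.095,0.75],[0.061,0,0,0,0.225,-0.11,0.75],[0.071,0,0,0,0.265,-0.124,0.75],[0.081,0,0,0,0.305,-0.136,0.75],[0.091,0,0,0,0.346,-0.146,0.75],[0.101,0,0,0,0.388,-0.154,0.75],[0.111,0,0,0,0.43,-0.161,0.75],[0.121,0,0,0,0.472,-0.166,0.75],[0.121,0,0,0,0.472,-0.166,0.75]]]'
python3 - <<'E'
from h import *
v=np.load('P.npy');P=v[:3];q=v[3]
log();print(manip.state()['joints'].round(1))
C=lipT(P,q+.8,73,-32,-22); print(rel(*C))
for i in range(1,10):
    qq=q+.80+.04*i; print(i,rel(*lipT(P,qq,73+1.15*i,-32,-22),start=C))
E
```

```text
t: 7.78
tool_pos: [620.8, -39.6, 250.1]
orientation: [163.4, 0.0, 82.4]
contact_force: [-6.8, -0.0, 1.8]
finger_gap: 0.748
finger_force: 2.8
[-10.9  13.6 -17.8  42.    0.9  86.8]
[-0.004  0.    -0.    -0.001  0.018 -0.003]
1 [ 0.01   0.     0.    -0.     0.04  -0.013]
2 [ 0.02   0.     0.    -0.     0.082 -0.024]
3 [ 0.03   0.     0.    -0.     0.123 -0.033]
4 [ 0.04  -0.     0.    -0.     0.165 -0.041]
5 [ 0.05  -0.     0.    -0.     0.207 -0.047]
6 [ 0.06  -0.     0.    -0.     0.25  -0.051]
7 [ 0.07   0.     0.    -0.     0.292 -0.053]
8 [ 0.08   0.     0.    -0.     0.335 -0.054]
9 [ 0.09   0.     0.    -0.     0.378 -0.053]
```

```bash
python3 -m handwheel '[[[0.01,0,0,0,0.04,-0.013,0.75],[0.02,0,0,0,0.082,-0.024,0.75],[0.03,0,0,0,0.123,-0.033,0.75],[0.04,0,0,0,0.165,-0.041,0.75],[0.05,0,0,0,0.207,-0.047,0.75],[0.06,0,0,0,0.235,-0.05,0.75],[0.065,0,0,0,0.25,-0.051,0.75],[0.07,0,0,0,0.265,-0.052,0.75],[0.07,0,0,0,0.265,-0.052,0.75]]]'
python3 -m handwheel '[[[0,0,0,0,0.01,0,0.75],[0,0,0,0,0.02,0,0.75],[0,0,0,0,0.02,0,0.75]]]'
python3 -m handwheel '[[[0,0,0,0,0.01,0,0.75],[0,0,0,0,0.02,0,0.75],[0,0,0,0,0.02,0,0.75]]]'
```

```text
t: 8.9
tool_pos: [668.6, -46.1, 275.9]
orientation: [171.4, 0.0, 82.4]
contact_force: [-5.4, 0.4, 3.8]
finger_gap: 0.751
finger_force: 2.7
t: 9.28
tool_pos: [672.3, -46.5, 276.7]
orientation: [171.4, 0.0, 82.4]
contact_force: [-6.2, 0.2, 3.4]
finger_gap: 0.751
finger_force: 2.9
t: 9.65
tool_pos: [676.3, -47.1, 277.4]
orientation: [171.4, 0.0, 82.4]
contact_force: [-5.9, 1.1, 3.9]
finger_gap: 0.751
finger_force: 2.9
```

```bash
for i in 1; do python3 -m handwheel '[[[0,0,0,0,0.01,0.001,0.75],[0,0,0,0,0.02,0.002,0.75],[0,0,0,0,0.02,0.002,0.75]]]'; done
python3 -m handwheel '[[[0,0,0,0,0.01,0.001,0.75],[0,0,0,0,0.02,0.002,0.75],[0,0,0,0,0.02,0.002,0.75]]]'
python3 -m handwheel '[[[0,0,0,0,0.01,0.001,0.75],[0,0,0,0,0.02,0.002,0.75],[0,0,0,0,0.02,0.002,0.75]]]'
```

```text
t: 10.02
tool_pos: [680.3, -47.6, 277.6]
orientation: [171.4, 0.0, 82.4]
contact_force: [-5.6, 0.7, 4.2]
finger_gap: 0.749
finger_force: 2.7
t: 10.4
tool_pos: [684.4, -48.2, 277.7]
orientation: [171.3, 0.0, 82.4]
contact_force: [-6.0, 0.5, 3.8]
finger_gap: 0.753
finger_force: 2.6
t: 10.78
tool_pos: [686.4, -48.4, 277.6]
orientation: [171.6, 0.0, 82.4]
contact_force: [-13.3, 0.6, 6.0]
finger_gap: 0.751
finger_force: 5.6
```

```bash
python3 - <<'E'
from h import *
v=np.load('P.npy');P=v[:3]
p,R=cur(); E=p+R.apply([0,-32,-22]); l=Ro.from_euler('z',-P[2]).apply(E-[P[0],P[1],0]); print(l, np.arctan2(l[2]-85,100-l[0]), np.hypot(l[2]-85,100-l[0]))
E
```

```text
[2.29750719e+01 6.83375896e-02 2.94702307e+02] 1.2187880318061828 223.40075466875155
```

```bash
python3 -m handwheel '[[[0,0,0,0,0.01,0,0.75],[0,0,0,0,0.012,0,0.75]]]'
python3 -m handwheel '[[[0,0,0,0,-0.02,0,0.75],[0,0,0,0,-0.045,0,0.75],[0,0,0,0,-0.05,0,0.75],[0,0,0,0,-0.05,0,0.75]]]'
```

```text
t: 11.02
tool_pos: [686.5, -48.4, 277.5]
orientation: [171.8, 0.0, 82.4]
contact_force: [-19.6, 2.2, 9.6]
finger_gap: 0.749
finger_force: 9.1
t: 11.52
tool_pos: [683.0, -48.1, 277.4]
orientation: [171.1, 0.0, 82.4]
contact_force: [-0.6, 0.6, 0.1]
finger_gap: 0.75
finger_force: 0.0
```

The stop is reached: force rose to about 20 N with no motion at roughly 1.2 rad. I'll retract along the lid and then look.

```bash
python3 -m handwheel '[[[0,0,0,0,-0.02,-0.1,0.75],[0,0,0,0,-0.042,-0.2,0.75],[0,0,0,0,-0.085,-0.4,0.75],[0,0,0,0,-0.3,-0.5,0.75],[0,0,0,0,-0.7,-0.5,0.75],[0,0,0,0,-0.95,-0.5,0.75],[0,0,0,0,-0.95,-0.5,0.75],[0,0,0,0,-0.95,-0.5,0.75]]]'
python3 - <<'E'
from h import *
s=ld('scene0')
# neighbours: top centres assume 62 high
for n,u,v in(('orange',442.5,182),('turq',432,230),('green',454.5,222.5),('jar',459,255)): print(n,atz(s,u,v,110 if n=='jar' else 62).round(0))
snap('side','side4');snap('wrist','wrist4');snap('scene','scene4')
a=cv2.resize(ld('side4')['pixels'][120:280,260:440],None,fx=4,fy=4)[:,:720]
M=np.zeros((600,800,3),np.uint8);M[:600,:720]=a[:600]
M[440:,:256]=cv2.resize(ld('wrist4')['pixels'],(256,160));cv2.imwrite('pics/m6.png',M)
E
```

```text
t: 12.52
tool_pos: [482.2, -21.3, 349.2]
orientation: [170.9, 0.0, 82.4]
contact_force: [0.9, -0.6, 0.1]
finger_gap: 0.749
finger_force: 0.0
orange [348. 353.  62.]
turq [555. 334.  62.]
green [511. 400.  62.]
jar [665. 410. 110.]
```

View pics/m6.png

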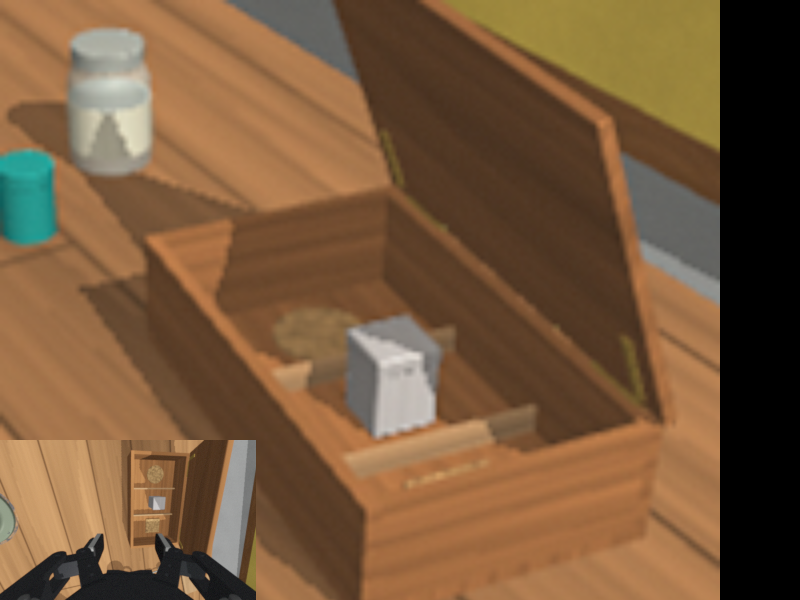

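The lid is fully open. The round pad is in the tin-side bay (+y, side image about (340,203)), the square tin is in the middle and the square pad is at −y. Next I'll hover over the tin.

```bash
cat >> h.py <<'E'
def gT(G,pitch,yaw,back=0):  # grasp-point target, y_tool horizontal-left, x_tool down-back
    a,b=np.radians([pitch,yaw]); z=np.array([np.cos(a)*np.cos(b),np.cos(a)*np.sin(b),-np.sin(a)]); y=np.array([-np.sin(b),np.cos(b),0]); return np.array(G)+(19-back)*z,Rax(np.cross(y,z),z)
E
python3 - <<'E'
from h import *
s4,w4,d4=ld('scene4'),ld('wrist4'),ld('side4')
print(tri((d4,340,203),(w4,387.5,82.5)),atz(d4,340,203,14),atz(w4,387.5,82.5,14))
T=gT((464.5,296,30),65,15,200);print(T[0],rel(*T)); T2=gT((464.5,296,30),65,15,110); print(rel(*T2,start=T))
E
```

```text
(array([657.48255504,  70.3221579 ,   9.23345392]), [np.float64(2.2028601838969437), np.float64(2.202860183897174)]) [655.72089214  64.29263273  14.        ] [653.43845726  70.85269272  14.        ]
[390.61256124 276.20192045 194.04170945] [-0.162 -0.066 -0.968  1.415 -0.769  0.657]
[ 0.    0.    0.   -0.   -0.    0.45]
```

```bash
python3 -m handwheel '[[[0,0,-0.09,0.25,-0.2,0.05,1],[0,0,-0.18,0.5,-0.4,0.1,1],[0,0,-0.27,0.75,-0.5,0.15,1],[0,0,-0.36,1,-0.6,0.2,1],[0,0,-0.45,1,-0.6,0.2,1],[0,0,-0.54,1,-0.6,0.2,1],[0,0,-0.6,1,-0.6,0.2,1]]]'
python3 - <<'E'
from h import *
T=gT((464.5,296,30),65,15,200);print(rel(*T),manip.state()['joints'].round(1))
E
```

```text
t: 13.55
tool_pos: [397.8, 192.8, 288.9]
orientation: [176.8, 8.3, 151.2]
contact_force: [-0.9, -0.1, 0.3]
finger_gap: 1.0
finger_force: 0.0
[-0.083 -0.128 -0.371  0.298  0.323  0.455] [ 19.   -0.9 -26.8  56.2  -4.   47.3]
```

```bash
python3 -m handwheel '[[[-0.02,-0.03,-0.09,0.08,0.08,0.1,1],[-0.04,-0.06,-0.18,0.15,0.16,0.2,1],[-0.06,-0.09,-0.27,0.22,0.24,0.3,1],[-0.083,-0.128,-0.371,0.298,0.323,0.455,1],[-0.083,-0.128,-0.371,0.298,0.323,0.455,1],[-0.083,-0.128,-0.371,0.298,0.323,0.455,1]]]'
python3 - <<'E'
from h import *
c=snap('wrist','wrist5');snap('side','side5');snap('scene','scene5');print(manip.state()['joints'].round(1))
print('proj',proj(c,(464.5,296,62)),proj(c,(464.5,296,0)))
M=np.zeros((600,800,3),np.uint8)
def g(im,x,y,w,h,k):
    o=cv2.resize(im[y:y+h,x:x+w],None,fx=k,fy=k,interpolation=cv2.INTER_CUBIC)
    for i in range(0,w,10): cv2.putText(o,str(x+i),(i*k,8),0,.3,(255,255,255),1) if i%20==0 else 0; cv2.line(o,(i*k,8),(i*k,12),(0,0,255),1)
    for i in range(0,h,10): cv2.putText(o,str(y+i),(0,i*k+4),0,.3,(255,255,255),1) if i%20==0 else 0; cv2.line(o,(20,i*k),(24,i*k),(0,0,255),1)
    return o
M[:400,:640]=c['pixels']
M[400:600,640:800]=0
o=g(ld('wrist4')['pixels'],315,20,160,100,4)[:, :] # pads
M[400:,:320]=cv2.resize(o,None,fx=.5,fy=.5)
o=g(ld('side4')['pixels'],305,170,80,50,5);M[350:600,400:800]=o
cv2.imwrite('pics/m7.png',M)
E
```

```text
t: 14.3
tool_pos: [390.2, 275.8, 193.6]
orientation: [-180.0, 24.9, -165.3]
contact_force: [0.7, 0.4, 0.4]
finger_gap: 1.001
finger_force: 0.0
[ 30.6  -2.3 -48.5  19.6  -6.7  14.5]
proj (np.float64(324.12507249428535), np.float64(194.91713493297644)) (np.float64(324.01163979154524), np.float64(161.38847179938375))
```

View pics/m7.png

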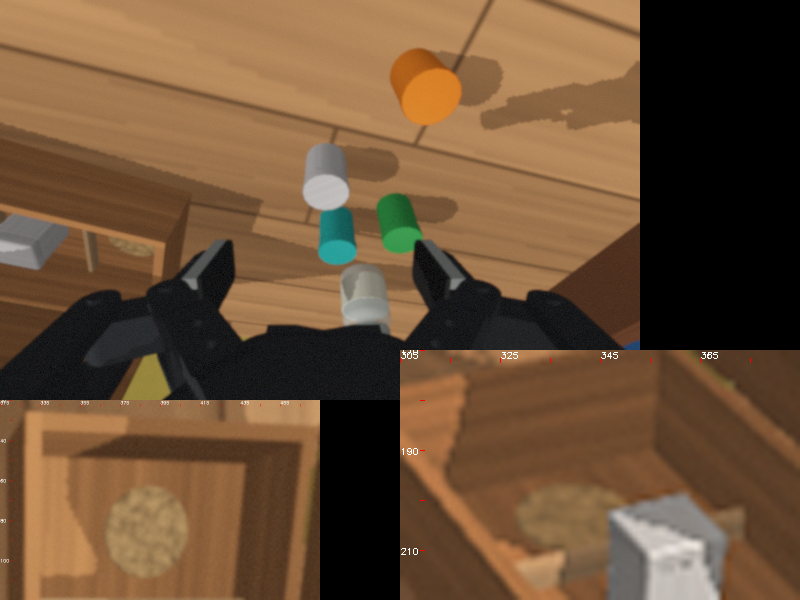

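```bash
python3 - <<'E'
from h import *
v=np.load('P.npy')
s,d,w4,w5,d4=[ld(k) for k in('scene0','side0','wrist4','wrist5','side4')]
print('tin top',tri((s,422,204.6),(d,245.6,172),(w5,326.5,192)),tri((s,422,204.6),(w5,326.5,192)))
print([atz(*o,62).round(1) for o in((s,422,204.6),(d,245.6,172),(w5,326.5,192))])
p=chest2w(v[:3],(10,107,14))[0]
print('pad',p,atz(w4,388.5,85.8,14),proj(w4,p),'side',proj(d4,p),atz(d4,339,203.2,14))
# chest rim corners in wrist4 crop: outer front-tin (23,411) , outer back-tin (320?,)
for c in((-100,170,85),(-90,160,85),(90,160,85)): q=chest2w(v[:3],c)[0];print(c,np.round(proj(w4,q),1))
t=tri((s,422,204.6),(d,245.6,172),(w5,326.5,192))[0]
G=(t[0],t[1],30); print(rel(*gT(G,65,15,0)),rel(*gT(G,65,15,110)))
E
```

```text
tin top (array([462.37970147, 296.22413099,  62.5039585 ]), [np.float64(1.087730880097137), np.float64(2.5789077838541563), np.float64(2.459684763526317)]) (array([460.32552172, 296.5262016 ,  61.68115095]), [np.float64(0.8813837104924589), np.float64(0.8813837104924732)])
[array([460.8, 295.6,  62. ]), array([465.6, 297.6,  62. ]), array([460.1, 297.4,  62. ])]
pad [653.03654509  63.93684398  14.        ] [654.72700275  65.74588345  14.        ] (np.float64(387.5648632395879), np.float64(87.13435497623561)) side (np.float64(339.30256941510333), np.float64(203.31500036659813)) [652.6340767   64.90963103  14.        ]
(-100, 170, 85) [327.1  27.4]
(-90, 160, 85) [334.9  36.6]
(90, 160, 85) [465.3  41.9]
[-0.001  0.    -0.003  0.013  0.008  0.998] [-0.001  0.    -0.003  0.013  0.007  0.448]
```

Tin top triangulates to (461.5, 296, 62), and its height matches. Pad centre is about (654, 65). Descending and gripping.

```bash
python3 -m handwheel '[[[0,0,0,0.015,0.007,0.2,1],[0,0,0,0.015,0.007,0.42,1],[0,0,0,0.015,0.007,0.6,1],[0,0,0,0.015,0.007,0.75,1],[0,0,0,0.015,0.007,0.88,1],[0,0,0,0.015,0.007,0.985,1],[0,0,0,0.015,0.007,0.985,1],[0,0,0,0.015,0.007,0.985,1]]]'
python3 -m handwheel '[[[0,0,0,0,0,0,0.7],[0,0,0,0,0,0,0.6],[0,0,0,0,0,0,0.5],[0,0,0,0,0,0,0.4],[0,0,0,0,0,0,0.4],[0,0,0,0,0,0,0.4],[0,0,0,0,0,0,0.4]]]' 40
python3 - <<'E'
from h import *
s=manip.state();print(s['tool_pos'],s['contact_force'],s['finger_gap']*85)
E
```

```text
t: 15.45
tool_pos: [467.7, 297.2, 14.6]
orientation: [-180.0, 25.0, -165.3]
contact_force: [0.2, -0.2, 0.1]
finger_gap: 1.001
finger_force: 0.0
t: 16.32
tool_pos: [467.5, 297.8, 15.0]
orientation: [180.0, 25.1, -165.2]
contact_force: [-2.9, 0.1, 7.0]
finger_gap: 0.544
finger_force: 39.6
[467.5083256  297.81856798  14.98487431] [-2.91830717  0.07848247  6.98834465] 46.26361401751793
```

```bash
python3 - <<'E'
from h import *
C=cur(); G=C[0]-19*C[1].apply([0,0,1]); print(G)
yw=np.degrees(np.load('P.npy')[2])
A=(G+[0,0,130],C[1]); 
up=C[0]+[0,0,125]; print('up',rel(up,C[1]))
S=(up,C[1])
B=gT((600,85,160),65,yw); print('B',rel(*B,start=S)); D=gT((653,65,160),65,yw); print('D from B',rel(*D,start=B))
E_=gT((653,65,52),65,yw); print('E from D',rel(*E_,start=D))
E
```

```text
[459.72858568 295.75390608  32.19570863]
up [ 0.     0.     0.    -0.265  0.    -0.566]
B [ 0.083  0.     0.177 -0.374 -1.213  0.159]
D from B [ 0.     0.     0.    -0.25  -0.064  0.117]
E from D [ 0.     0.     0.     0.228 -0.     0.489]
```

```bash
python3 -m handwheel '[[[0,0,0,-0.02,0,-0.043,0.4],[0,0,0,-0.06,0,-0.13,0.4],[0,0,0,-0.12,0,-0.26,0.4],[0,0,0,-0.19,0,-0.41,0.4],[0,0,0,-0.25,0,-0.53,0.4],[0,0,0,-0.265,0,-0.566,0.4],[0,0,0,-0.265,0,-0.566,0.4]]]'
python3 -m handwheel '[[[0.01,0,0.02,-0.03,-0.1,0.01,0.4],[0.02,0,0.04,-0.06,-0.22,0.03,0.4],[0.03,0,0.06,-0.1,-0.35,0.05,0.4],[0.04,0,0.08,-0.15,-0.5,0.07,0.4],[0.05,0,0.1,-0.19,-0.65,0.09,0.4],[0.06,0,0.12,-0.23,-0.78,0.11,0.4],[0.07,0,0.14,-0.27,-0.88,0.12,0.4],[0.075,0,0.16,-0.29,-0.94,0.13,0.4],[0.083,0,0.177,-0.3,-0.96,0.13,0.4],[0.083,0,0.177,-0.3,-0.96,0.13,0.4]]]'
python3 - <<'E'
from h import *
yw=np.degrees(np.load('P.npy')[2])
B=gT((600,85,160),65,yw); print('B',rel(*B)); D=gT((653,65,160),65,yw); print('D',rel(*D))
E
```

```text
t: 17.2
tool_pos: [467.3, 297.0, 139.2]
orientation: [-180.0, 25.0, -165.3]
contact_force: [0.4, -0.0, -1.8]
finger_gap: 0.538
finger_force: 41.2
t: 18.45
tool_pos: [579.4, 128.6, 140.8]
orientation: [-179.9, 25.0, 172.4]
contact_force: [0.4, 0.2, -1.2]
finger_gap: 0.54
finger_force: 41.2
B [-0.001 -0.    -0.    -0.159 -0.202  0.064]
D [-0.001 -0.    -0.    -0.409 -0.266  0.18 ]
```

```bash
python3 -m handwheel '[[[0,0,0,-0.08,-0.1,0.03,0.4],[0,0,0,-0.16,-0.2,0.064,0.4],[0,0,0,-0.26,-0.23,0.11,0.4],[0,0,0,-0.36,-0.255,0.155,0.4],[0,0,0,-0.409,-0.266,0.18,0.4],[0,0,0,-0.409,-0.266,0.18,0.4],[0,0,0,-0.409,-0.266,0.18,0.4]]]'
python3 - <<'E'
from h import *
yw=np.degrees(np.load('P.npy')[2])
D=gT((653,65,52),65,yw); print('E',rel(*D)); print(manip.state()['contact_force'],manip.state()['joints'].round(0))
E
```

```text
t: 19.32
tool_pos: [659.8, 64.0, 142.4]
orientation: [-179.9, 24.9, 172.4]
contact_force: [-0.1, 0.8, -1.1]
finger_gap: 0.543
finger_force: 41.2
E [-0.001 -0.001 -0.     0.221  0.001  0.49 ]
[-0.12768459  0.79975175 -1.11651051] [  1.  20. -30.  15.  -4.   8.]
```

Descending to about 6 mm above the pad, then lowering slowly.

```bash
python3 -m handwheel '[[[0,0,0,0.04,0,0.09,0.4],[0,0,0,0.08,0,0.18,0.4],[0,0,0,0.12,0,0.27,0.4],[0,0,0,0.16,0,0.355,0.4],[0,0,0,0.19,0,0.42,0.4],[0,0,0,0.21,0,0.465,0.4],[0,0,0,0.221,0,0.49,0.4],[0,0,0,0.221,0,0.49,0.4]]]'
python3 -m handwheel '[[[0,0,0,0.003,0,0.007,0.4],[0,0,0,0.006,0,0.014,0.4],[0,0,0,0.009,0,0.02,0.4],[0,0,0,0.009,0,0.02,0.4]]]'
```

```text
t: 20.32
tool_pos: [662.3, 60.8, 35.3]
orientation: [-179.7, 25.0, 172.3]
contact_force: [0.5, -7.5, -1.9]
finger_gap: 0.538
finger_force: 44.3
t: 20.82
tool_pos: [664.3, 59.7, 32.7]
orientation: [-179.6, 25.3, 172.2]
contact_force: [1.3, -9.2, -0.2]
finger_gap: 0.536
finger_force: 44.9
```

```bash
python3 -m handwheel '[[[0,0,0,0,-0.01,0,0.4],[0,0,0,0,-0.02,0,0.4],[0,0,0,0,-0.035,0,0.4],[0,0,0,0,-0.035,0,0.4]]]'
cat >> h.py <<'E'
def loc():
    P=np.load('P.npy');C=cur();G=C[0]-19*C[1].apply([0,0,1]);return Ro.from_euler('z',-P[2]).apply(G-[P[0],P[1],0]).round(1)
E
python3 - <<'E'
from h import *
print(loc(),manip.state()['wrist_torque'].round(2)); snap('side','side6'); snap('scene','scene6')
E
```

```text
t: 21.32
tool_pos: [661.1, 56.3, 30.8]
orientation: [-179.9, 25.0, 172.4]
contact_force: [1.0, 0.7, -1.4]
finger_gap: 0.536
finger_force: 44.6
[ 10.9 100.6  48. ] [ 0.04  0.58 -0.01]
```

```bash
python3 -m handwheel '[[[0,0,0,0.001,0.007,0.003,0.4],[0,0,0,0.003,0.007,0.006,0.4],[0,0,0,0.004,0.007,0.009,0.4],[0,0,0,0.004,0.007,0.009,0.4]]]'
python3 -m handwheel '[[[0,0,0,0.001,0,0.002,0.4],[0,0,0,0.002,0,0.004,0.4],[0,0,0,0.002,0,0.004,0.4]]]'
```

```text
t: 21.92
tool_pos: [661.7, 57.8, 29.2]
orientation: [-179.9, 25.0, 172.4]
contact_force: [-1.9, 0.6, 0.6]
finger_gap: 0.537
finger_force: 44.3
t: 22.3
tool_pos: [661.9, 57.8, 29.0]
orientation: [-179.9, 25.1, 172.4]
contact_force: [-4.6, 1.2, 7.3]
finger_gap: 0.539
finger_force: 43.5
```

```bash
python3 -c "
from h import *
print(loc(),manip.state()['wrist_torque'].round(2))"
```

```text
[ 11.5 102.1  46.2] [0.17 0.69 0.03]
```

Seated on the pad: height 46.2 as predicted, with about 7 N of support. Releasing narrowly, because the side wall is close, and then backing out.

```bash
python3 -m handwheel '[[[0,0,0,0,0,0,0.56],[0,0,0,0,-0.003,0,0.59],[0,0,0,0,-0.005,0,0.62],[0,0,0,0,-0.005,0,0.62],[0,0,0,0,-0.005,0,0.62]]]'
python3 - <<'E'
from h import *
print(loc()); snap('side','side7')
E
```

```text
t: 22.92
tool_pos: [661.4, 56.5, 28.0]
orientation: [-179.9, 25.0, 172.3]
contact_force: [-0.8, -0.5, -0.1]
finger_gap: 0.621
finger_force: 0.0
[ 11.2 100.7  45.2]
```

```bash
python3 -m handwheel '[[[0,0,0,0,0.004,0,0.62],[0,0,0,0,0.004,-0.02,0.62],[0,0,0,0,0.004,-0.06,0.62],[0,0,0,0,0.004,-0.12,0.62],[0,0,0,0,0.004,-0.2,0.62],[0,0,0,0,0.004,-0.3,0.62],[0,0,0,0,0.004,-0.42,0.62],[0,0,0,0,0.004,-0.6,0.62],[0,0,0,0,0.004,-0.8,0.62],[0,0,0,0,0.004,-1,0.62],[0,0,0,0,0.004,-1,0.62],[0,0,0,0,0.004,-1,0.62]]]'
python3 - <<'E'
from h import *
print(loc())
w=snap('wrist','wrist8');s=snap('side','side8');c=snap('scene','scene8')
M=np.zeros((600,800,3),np.uint8)
M[:400,:480]=cv2.resize(s['pixels'][130:250,275:419],(480,400))
M[:200,480:]=cv2.resize(w['pixels'],(320,200))
M[200:400,480:]=cv2.resize(c['pixels'],(320,200))
M[400:,:320]=cv2.resize(s['pixels'],(320,200))
M[400:,320:]=cv2.resize(w['pixels'][0:200,80:560],(480,200))
cv2.imwrite('pics/m8.png',M)
E
```

```text
t: 24.48
tool_pos: [577.6, 69.0, 209.8]
orientation: [-179.9, 25.0, 172.4]
contact_force: [-0.1, -0.8, 0.2]
finger_gap: 0.617
finger_force: 0.0
[-73.5 102.1 227. ]
```

View pics/m8.png

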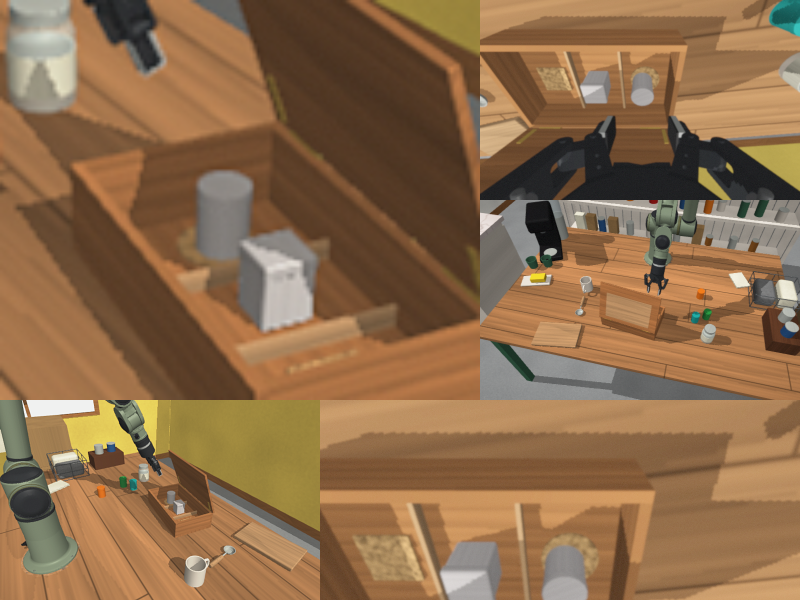

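The tin stands upright on the round pad: in the side crop it is at about (223,215), with pad visible around its base. The lid is still fully open, the square tin is in its bay, and the mug, spoon and jar haven't moved. The gripper is clear, so I'm handing in.

```bash
python3 -c "
from station import manip
print(manip.sign_off())"
```

```text
the job is handed in; nothing more can be done
None
```

I handed the job in at about 25 s: the lid is fully open against its stop, and the round tin stands upright on its cork pad, a few mm off centre; on the way in a finger brushed the chest's side wall at about 9 N.

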